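# Bed a rolling pin in a V cradle and clamp it

## Robot

A 6-joint arm with a two-finger parallel gripper is mounted at the origin on a cart in front of the work surface, level with it; the furniture and walls round the work are solid. World frame = base frame: x ahead of the robot, y to its left, z up, the work surface at z = 0. Lengths are in mm, angles in rad, forces in N, time in s.
With the tool pointing down it reaches from about 400 to 825 mm from the base axis. Payload 7 kg.
Tool frame: the origin (TCP) lies at the centre of the arm's flange, where the gripper is bolted on; the fingertips stand 173 mm ahead of it and the grasp point (between the pads) lies 155 mm ahead of it (arm.tip_extent is the distance from the TCP to the fingertips, in mm); z points along the fingers, y is the line along which they close (so a half turn about z gives the same grasp; the last joint's range is limited). The gripper opens to 85 mm and grips with 20 to 120 N. Pads are 22 mm wide; open, the fingers measure 114 mm over their backs; the gripper's body (76 mm by 85 mm) begins 54 mm behind the grasp point. The pads swing forward as they close: fully open they stand 13 mm farther back than shut.
Start: joints at [-0.866, 0.359, 0.012, 0, -1.224, -0.288], TCP at [273.237, -617.201, 404.702] pointing down, gripper open.
Joint ranges: [-3.07, 3.07], [-1.43, 2.12], [-1.02, 1.25], [-3.03, 1.67], [-3.05, -0], [-3.03, 3.03]. Speed limits (rad/s): [2.39, 2.39, 3.01, 3.14, 3.14, 3.14].

## Interface

Orientations are given as a unit quaternion [w, x, y, z].
In Python, from plant import arm, viewer, ticket gives the robot as it stands. Calls block until the motion is done:
- arm.move_pose(position, orientation): joint-space move of the TCP to a pose.
- arm.move_l(position, rot=None, rate=150, contact_N=None): straight line of the TCP; rot=None keeps the orientation; rate is the mean speed in mm/s. With contact_N (N) it stops when the force on the tool has changed by that much, and returns True; else False.
- arm.goto_joints(angles): joint-space move.
- arm.command_gripper(opening): finger opening in mm; the grip force is fixed at half the most; returns when the fingers have stopped.
- arm.wait(seconds).
- arm.inverse_kinematics(position, orientation): joint angles nearest the present ones, or None.
- viewer.capture(name): name is "side" or "top"; returns a dict with "img" (480x640x3 uint8, red, green, blue), "mtx" (3x3 intrinsics, pixels), "T" (4x4, takes a point from camera to world coordinates). Camera axes: x right, y down, z forward; pixel columns grow to the right and rows downward; lengths in mm; the calibration is good to about 2 mm. A picture is of the moment at which its call begins. There is no depth.
A pose or a line that the arm cannot do raises arm.MotionError and nothing moves.
- ticket.hand_in(): hands the job in; it is judged then, once.
Readings, each from a call of its own:
- arm.current_t(): time.
- arm.current_joints(): joint angles.
- arm.current_joint_vel(): joint speeds.
- arm.current_effort(): joint torques, N m.
- arm.current_ee_pos(): TCP position.
- arm.current_tcp_rot(): TCP orientation.
- arm.current_wrist_force(): force on the tool from outside, world axes, zero at the start.
- arm.current_wrist_torque(): the same for the moment, N m.
- arm.current_gripper_width(): finger opening in mm.
- arm.current_grip_force(): force on a finger pad.
Only numpy, scipy, OpenCV 4.12 (cv2) and the standard library are available. Lean on these libraries where they do the work, as an engineer would, in place of code of your own. Each camera call takes 0.05 s, during which the arm holds its last target. There are 200 camera calls.

## Task

Take the small rolling pin off its wooden rest and lower it level into the two V supports of the grey cradle stand, centred endways; while still holding it, feel it settle on both flanks and bed it home with a gentle push of about 10 N for a second, never over 18 N. Let go, then swing the red clamp arm over and down until its sprung rubber foot squeezes the barrel with about 8 N (never over 20 N), and leave it clamped so that its handles can be screwed tight. Leave the other things on the worktop alone.

Things in the scene. Friction and masses are not known exactly. Their poses are not given: they have to be found in the camera images.
- rolling_pin: small wooden rolling pin, 294 mm long, loose, 0.17 to 0.35 kg. Origin at its middle, on its axis; y axis along the pin, x and z across it (it is round and may be turned about y). Barrel 38 mm in diameter and 200 mm long (y = -100 to 100 mm), then a thin steel neck and a 22 mm handle knob at each end. Starts lying level on the rest.
- rest: low dark wooden rest, fixed, 60 x 130 mm; origin under its centre on the worktop, z up, y along the pin. Two shallow notches at y = -55 and 55 mm (each 14 mm wide) hold the pin with its axis 35 mm above the worktop; between them only a 6 mm thick floor.
- stand: grey base plate of the cradle stand, fixed, x = -63 to 87 mm, 256 mm along y, 12 mm thick. Origin on the worktop below the middle of the cradle; z up, y along the cradle's axis, -x its front. It carries two aluminium 90-degree V supports at y = -85 and 85 mm (16 mm long in y, 57 mm wide at the mouth), apexes on the line x = 0, with room for fingers between them.
- cradle (a point): point on top of the base plate, 12 mm above the worktop, under the middle of the V supports. These are screwed up or down together: their height, locked, differs each time by up to 26 mm and is not measured. They yield on stiff springs, 9 N per mm, 6 mm at most. A seated barrel has its axis 66 to 93 mm above the worktop, V rims at 68 to 94 mm; the crossbar between the supports tops out at 32 to 58 mm.
- clamp: red clamp arm, 12 mm wide. Origin on its hinge axis, at x = 75, y = 85, z = 141 mm of the stand's frame. Its y axis is the hinge axis, parallel to the stand's y; its -x axis points along the arm to the free end. Level (0 rad) it has the stand's axes and lies over the pin; it starts open, turned 1.5 to 1.8 rad about +y (free end up). Stiff hinge: about 7 N at the bar moves it, it stays put.
- clamp_spindle (a point): point on the arm's centre line 75 mm from the hinge (x = -75 mm of the clamp's frame) from which the sprung foot hangs along the arm's -z: a flat rubber disc, 28 mm diameter, underside 44 mm below this point when free. The foot yields up to 12 mm at 1.5 N per mm; the hinge's friction holds up to about 12 N of foot force.
- clamp_bar (a point): grip point on the black handle bar, round, 12 mm diameter, that sticks out 60 mm sideways from the arm's free end towards the stand's +y, parallel to the hinge axis. At x = -130, y = 36, z = 0 mm of the clamp's frame. It can be pinched across from above and turns in the fingers while led round the hinge.
- mill: small salt mill with grey top, 44 mm diameter, 90 mm tall, loose bystander; origin under its centre
- spice_jar: spice jar with dark cap and green label, 44 mm diameter, 105 mm tall, loose bystander; origin under its centre
- mug: white mug with blue dots, 83 x 112 x 94 mm, loose bystander; origin under its centre
- tub: white tub with blue and red pattern, 72 mm diameter, 71 mm tall, loose bystander; origin under its centre

How it is judged:
By the outcome, as a careful person would: the job done as asked, in the order asked, and still so for the second after the job is handed in, with the robot touching nothing.
It also fails if it takes over 64 s, if anything falls off the work surface, if the arm or the gripper's body presses on something with over 40 N, if the wrist force passes 120 N, or if a joint passes its speed limit or range.

## Working session

There is one attempt and no reset: what is moved stays moved. The work goes in short steps, each a Python script; the robot and the scene stay as the last script left them, time stands still between calls to the robot, and variables do not carry over. Pictures are saved under pics/ and viewed, at most 10 in all, crops included, and the job is handed in when it is done.

```bash
ls; mkdir -p pics; python3 - <<'E'
from plant import arm, viewer
import cv2, numpy as np
for n in("side","top"):
    c=viewer.capture(n); cv2.imwrite(f"pics/{n}0.png",c["img"][:,:,::-1]); np.savez(f"{n}0.npz",**c)
    print(n,c["mtx"].tolist(),c["T"].round(3).tolist())
print(arm.current_t(),arm.current_tcp_rot(),arm.tip_extent)
E
```

```text
pics
side [[463.473435074853, 0.0, 315.6660179712164], [0.0, 463.473435074853, 239.42803616048084], [0.0, 0.0, 1.0]] [[-0.978, -0.18, 0.105, 430.107], [-0.208, 0.874, -0.438, 490.84], [-0.013, -0.45, -0.893, 1163.064], [0.0, 0.0, 0.0, 1.0]]
top [[590.7583591724072, 0.0, 319.77482201008513], [0.0, 590.7583591724072, 244.6747751431261], [0.0, 0.0, 1.0]] [[0.001, -0.995, 0.102, 426.01], [-1.0, -0.002, -0.004, -12.718], [0.004, -0.102, -0.995, 1557.877], [0.0, 0.0, 0.0, 1.0]]
0.1 [-2.47170442e-04 -2.06845950e-01  9.78373250e-01  6.89215159e-04] 173.4
```

View pics/side0.png

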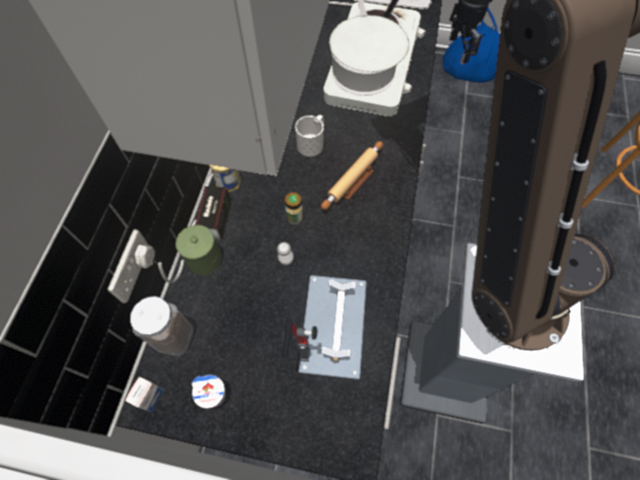

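View pics/top0.png

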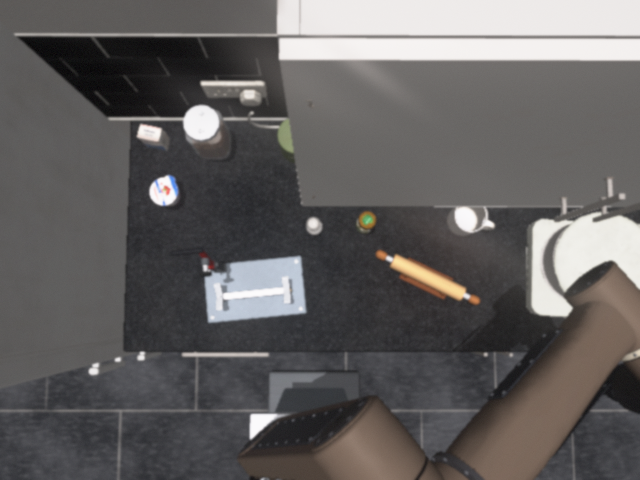

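The side view shows the pin on its rest running from (326,204) to (378,146), with the stand plate around (335,327) and the open clamp at (305,340). In the top view the pin runs from (381,254) to (476,300), the stand is at (255,290) and the mill and jar at (314,226) and (367,220). Next I'll measure with masks.

```bash
cat > h.py <<'E'
import numpy as np, cv2
def ray(c,uv):
    d=np.linalg.inv(c["mtx"])@np.array([uv[0],uv[1],1.]); T=c["T"]
    return T[:3,3], T[:3,:3]@d
def onz(c,uv,z):
    o,d=ray(c,uv); return o+d*(z-o[2])/d[2]
def tri(a,ua,b,ub):
    A=np.zeros((3,3));r=np.zeros(3);L=[]
    for c,u in((a,ua),(b,ub)):
        o,d=ray(c,u);d=d/np.linalg.norm(d);P=np.eye(3)-np.outer(d,d);A+=P;r+=P@o;L.append((P,o))
    p=np.linalg.solve(A,r); return p,[round(float(np.linalg.norm(P@(p-o))),1) for P,o in L]
def proj(c,p):
    T=c["T"];q=c["mtx"]@(T[:3,:3].T@(np.asarray(p,float)-T[:3,3]));return q[:2]/q[2]
def blobs(m,n=30):
    cs,_=cv2.findContours(m.astype(np.uint8),cv2.RETR_EXTERNAL,cv2.CHAIN_APPROX_NONE)
    return sorted([c for c in cs if cv2.contourArea(c)>n],key=cv2.contourArea,reverse=True)
E
python3 - <<'E'
from h import *
C={n:dict(np.load(n+"0.npz")) for n in("side","top")}
roi={"side":((310,135,390,215),(290,265,375,385)),"top":((370,240,490,312),(195,248,315,330))}
for n,c in C.items():
    hsv=cv2.cvtColor(c["img"],cv2.COLOR_RGB2HSV)
    H,S,V=[hsv[...,i].astype(int) for i in range(3)]
    def box(m,r):
        o=np.zeros_like(m);o[r[1]:r[3],r[0]:r[2]]=m[r[1]:r[3],r[0]:r[2]];return o
    barrel=box((V>165)&(S>60)&(H<30),roi[n][0])
    plate=box((V>120),roi[n][1]); 
    red=box((S>130)&((H<8)|(H>170))&(V>60),roi[n][1])
    for nm,m,z in(("barrel",barrel,35),("plate",plate,12)):
        b=blobs(m)[0]; r=cv2.minAreaRect(b); P=cv2.boxPoints(r)
        print(n,nm,np.round(r[0],1),np.round(r[1],1),round(r[2],1))
        W=np.array([onz(c,p,z) for p in P]);print(W.round(1)[:,:2].tolist(),"c",onz(c,r[0],z).round(1),[round(np.linalg.norm(W[i]-W[i-1]),1) for i in(0,1)])
    print("red",[(cv2.boundingRect(b)) for b in blobs(red,8)])
    x0,y0,x1,y1=roi[n][1]
    a=c["img"][y0:y1,x0:x1,::-1]; x0,y0,x1,y1=roi[n][0]; b=c["img"][y0:y1,x0:x1,::-1]
    cv2.imwrite(f"t_{n}.png",cv2.resize(a,None,fx=4,fy=4,interpolation=cv2.INTER_CUBIC))
a=cv2.imread("t_side.png");b=cv2.imread("t_top.png")
o=np.zeros((480,800,3),np.uint8);o[:,:340]=a;b=b[:, :460];o[:b.shape[0],340:]=b
cv2.imwrite("pics/crop0.png",o)
E
```

```text
side barrel [353.1 172.3] [11.2 61.5] 42.0
[[559.2, -221.2], [469.3, -406.5], [440.4, -383.7], [531.0, -201.1]] c [ 501.1 -300.7   35. ] [np.float64(34.6), np.float64(206.0)]
side plate [334.3 326.2] [61.3 98.7] 6.3
[[531.5, 287.7], [560.8, 30.6], [398.0, 16.7], [384.0, 273.0]] c [467.7 158.2  12. ] [np.float64(148.2), np.float64(258.7)]
red [(297, 337, 10, 7), (292, 325, 4, 10)]
top barrel [428.2 277.1] [79.2 13.4] 26.6
[[528.9, -199.5], [560.0, -215.4], [468.8, -396.7], [438.0, -380.5]] c [ 498.8 -298.3   35. ] [np.float64(202.5), np.float64(35.0)]
top plate [254.2 289.1] [58.1 99.3] 84.3
[[530.5, 290.0], [556.8, 31.3], [406.0, 15.6], [380.3, 271.8]] c [468.  152.3  12. ] [np.float64(151.3), np.float64(260.0)]
red [(200, 253, 7, 4), (209, 262, 5, 7)]
```

View pics/crop0.png

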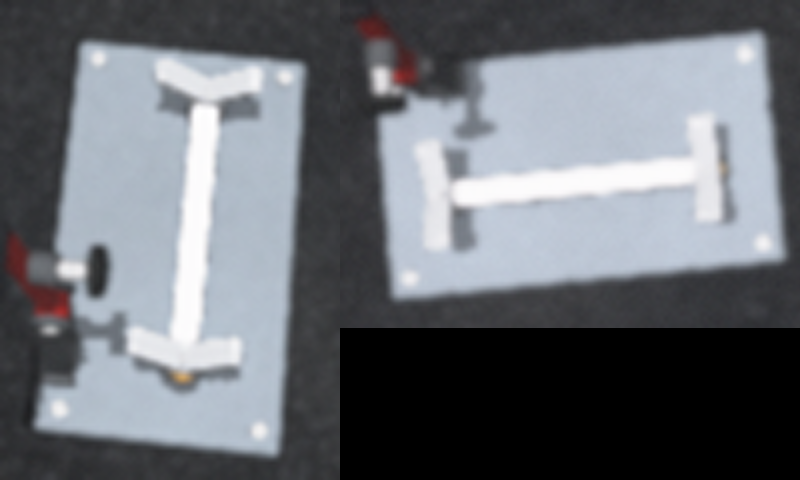

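The crop shows the plate and both V supports cleanly. The clamp stands open at the +y end, with its red arm, white-stemmed foot and dark bar near side (304,354) and top (200,253). I'll enhance the clamp area and check IK for the whole plan.

```bash
cat >> h.py <<'E'
from scipy.spatial.transform import Rotation as R
PIN=np.array([500.,-299.5]); PYAW=-0.466
SYAW=0.100; SO=np.array([456.1,151.1])
def S(x,y,z):  # stand -> world
    c,s=np.cos(SYAW),np.sin(SYAW); return np.array([SO[0]+c*x-s*y,SO[1]+s*x+c*y,z])
def quat(yaw,flip=0,tilt=0):
    """tool down, closing line y = +-(cos yaw,sin yaw); tilt = turn about stand/pin y axis"""
    y=np.array([np.cos(yaw),np.sin(yaw),0])*(-1 if flip else 1); z=np.array([0,0,-1.])
    M=R.from_matrix(np.stack([np.cross(y,z),y,z],1))
    M=R.from_rotvec(tilt*np.array([-np.sin(yaw),np.cos(yaw),0]))*M
    return M.as_quat(scalar_first=True)
def tcp(g,q,d=155): # TCP for grasp point g
    return np.asarray(g,float)-d*R.from_quat(q,scalar_first=True).as_matrix()[:,2]
E
python3 - <<'E'
from h import *
from plant import arm
C={n:dict(np.load(n+"0.npz")) for n in("side","top")}
print("cab",tri(C["top"],(302,206),C["side"],(275,175)))
for f in(0,1):
  for nm,g,y,t in(("pin",[*PIN,35],PYAW,0),("cr",S(0,0,80),SYAW,0),("bar up",S(79,121,271),SYAW,0),("bar up tilt",S(79,121,271),SYAW,-.5),("bar dn",S(-55,121,141),SYAW,0)):
    q=quat(y,f,t); j=arm.inverse_kinematics(tcp(g,q),q); print(f,nm,None if j is None else np.round(j,2))
o=[]
for n,(x,y) in(("side",(270,305)),("top",(160,230))):
    a=C[n]["img"][y:y+60,x:x+65,::-1].astype(float); a=np.clip(255*(a/255)**.5,0,255).astype(np.uint8)
    o.append(cv2.resize(a,(400,370),interpolation=cv2.INTER_CUBIC))
cv2.imwrite("pics/crop1.png",np.hstack(o))
for th in(1.5,1.65,1.8):
    c,s=np.cos(th),np.sin(th)
    for nm,r in(("bar",(-130,36,0)),("barend",(-130,66,0)),("foot",(-75,0,-44)),("armend",(-130,0,0))):
        p=S(75+c*r[0]+s*r[2],85+r[1],141-s*r[0]+c*r[2])
        print(th,nm,p.round(),[proj(C[n],p).round(1).tolist() for n in C])
E
```

```text
cab (array([617.20274718,  17.38885418, 437.90206059]), [1.6, 1.6])
0 pin [-0.2   0.43 -0.44  0.   -0.7   2.88]
0 cr [ 0.73  0.23 -0.63  0.   -0.72  2.51]
0 bar up [ 0.82  0.21 -0.14  0.   -1.22  2.42]
0 bar up tilt [ 0.98 -0.02 -0.75  0.69 -0.62  1.74]
0 bar dn [ 1.02  0.13 -0.57  0.   -0.87  2.22]
1 pin [-0.2   0.43 -0.44  0.   -0.7  -0.26]
1 cr [ 0.73  0.23 -0.63  0.   -0.72 -0.63]
1 bar up [ 0.82  0.21 -0.14  0.   -1.22 -0.72]
1 bar up tilt [ 0.98 -0.02 -0.75  0.69 -0.62 -1.4 ]
1 bar dn [ 1.02  0.13 -0.57  0.   -0.87 -0.92]
1.5 bar [509. 278. 271.] [[304.3, 343.3], [184.1, 266.7]]
1.5 barend [507. 308. 271.] [[302.5, 358.9], [170.4, 268.0]]
1.5 foot [473. 238. 213.] [[326.5, 335.2], [207.0, 284.3]]
1.5 armend [513. 242. 271.] [[306.5, 325.3], [200.6, 265.1]]
1.65 bar [529. 280. 271.] [[294.4, 342.3], [183.4, 257.8]]
1.65 barend [526. 310. 271.] [[292.3, 357.8], [169.7, 259.2]]
1.65 foot [485. 239. 219.] [[321.1, 333.8], [206.0, 279.2]]
1.65 armend [532. 244. 271.] [[296.8, 324.3], [199.9, 256.2]]
1.8 bar [548. 282. 268.] [[284.7, 341.6], [183.1, 249.2]]
1.8 barend [545. 312. 268.] [[282.5, 357.0], [169.4, 250.5]]
1.8 foot [497. 241. 224.] [[315.2, 332.6], [205.2, 273.8]]
1.8 armend [552. 246. 268.] [[287.2, 323.7], [199.5, 247.6]]
```

View pics/crop1.png

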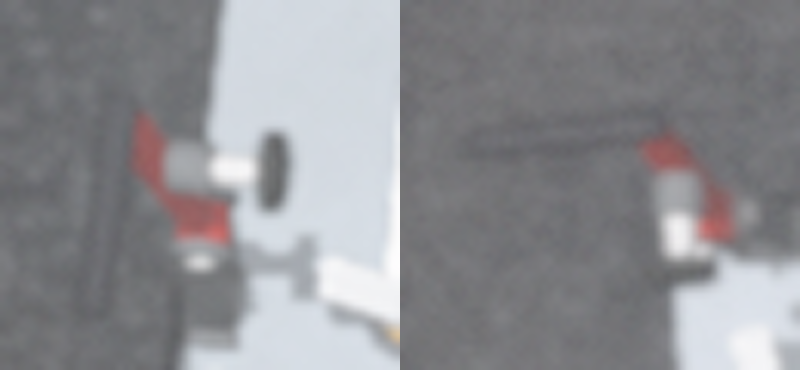

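The bar runs from side (289,321) to (285,355) and from top (201,250) to (172,254), so the clamp angle is about 1.75 rad. The cabinet underside is at z≈438 from x≈617, so it's clear. Next: grasp the pin.

```bash
python3 - <<'E'
from h import *
from plant import arm, viewer
q=quat(PYAW,1)
g=np.array([*PIN,35.])
arm.move_pose(tcp(g+[0,0,100],q),q)
print("t",arm.current_t(),arm.current_wrist_force().round(2))
print(arm.move_l(tcp(g,q),rate=120,contact_N=8))
p0=arm.current_ee_pos(); arm.command_gripper(20)
print("grip",arm.current_gripper_width(),arm.current_grip_force(),p0.round(1),arm.current_wrist_force().round(2))
arm.move_l(p0+[0,0,20],rate=80); 
print("lift",arm.current_gripper_width(),arm.current_wrist_force().round(2),arm.current_wrist_torque().round(3))
arm.move_l(p0+[0,0,130],rate=150); arm.wait(.2)
print(arm.current_ee_pos().round(2),arm.current_wrist_force().round(2),arm.current_wrist_torque().round(3),arm.current_t())
for n in("side","top"):
    c=viewer.capture(n);np.savez(n+"1.npz",**c);cv2.imwrite(f"pics/{n}1.png",c["img"][:,:,::-1])
a=cv2.imread("pics/side1.png")[60:260,260:460];b=cv2.imread("pics/top1.png")[180:380,340:540]
cv2.imwrite("pics/crop2.png",cv2.resize(np.hstack([a,b]),None,fx=2,fy=2))
E
```

```text
t 1.6083 [-0.1  -0.05 -0.04]
False
grip 36.379652390389815 59.214638471603394 [ 500.3 -299.7  190.6] [-3.54  3.58  7.8 ]
lift 36.487542712495106 [ 0.37  0.53 -2.35] [ 0.023  0.033 -0.015]
[ 500.14 -299.64  319.51] [-0.1   0.39 -2.66] [ 0.044 -0.037 -0.004] 4.5917
```

View pics/crop2.png

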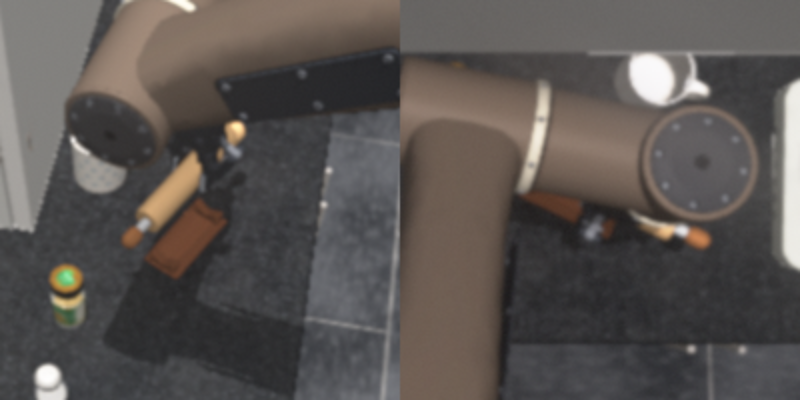

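The pin is held level, with knobs at side (324,180) and (378,125). I'll check its endways offset from the grasp using the two knobs.

```bash
python3 - <<'E'
from h import *
for k in "01":
    c=dict(np.load(f"side{k}.npz")); hsv=cv2.cvtColor(c["img"],cv2.COLOR_RGB2HSV); H,S_,V=[hsv[...,i].astype(int) for i in range(3)]
    m=(S_>90)&(H<25)&(V>60); z=35 if k=="0" else 163.9
    x0,y0,x1,y1=(316,115,392,215)
    o=np.zeros_like(m);o[y0:y1,x0:x1]=m[y0:y1,x0:x1]
    u=np.array([np.cos(PYAW+np.pi/2),np.sin(PYAW+np.pi/2)])
    for b in blobs(o,12):
        p=b[:,0,:].astype(float); W=np.array([onz(c,q,z)[:2] for q in p])-PIN
        a=W@u; l=W@[u[1],-u[0]]; print(k,cv2.contourArea(b),"axial",a.min().round(1),a.max().round(1),"lat",l.min().round(1),l.max().round(1),cv2.boundingRect(b))
E
```

```text
0 1061.5 axial -108.3 112.0 lat -42.9 21.8 (328, 147, 50, 55)
0 67.0 axial 120.9 152.1 lat -15.6 10.1 (320, 199, 12, 11)
0 43.0 axial -145.6 -117.1 lat -11.5 13.7 (374, 141, 9, 9)
1 739.0 axial 32.1 152.1 lat -85.7 -31.1 (333, 159, 40, 41)
1 494.5 axial -25.7 110.7 lat -21.4 21.2 (328, 136, 33, 40)
1 79.5 axial -108.2 -71.6 lat -18.8 12.9 (372, 120, 11, 12)
1 64.5 axial 121.1 151.0 lat -12.1 10.0 (321, 173, 10, 11)
```

```bash
cat >> h.py <<'E'
RS=R.from_euler("z",SYAW).as_matrix()
ZO=155.6   # TCP z - pin axis z
E
python3 - <<'E'
from h import *
from plant import arm
q=quat(SYAW,1); Y=-1.5
P=lambda z,x=0: S(x,Y,z+ZO)
arm.move_pose(P(164,-10),q); 
arm.move_l(P(110),rate=100); arm.wait(.3)
F0=arm.current_wrist_force();T0=arm.current_wrist_torque();np.savez("base.npz",F0=F0,T0=T0)
print(arm.current_t(),F0.round(2),T0.round(3),(arm.current_ee_pos()-P(110)).round(2))
hit=arm.move_l(P(60),rate=10,contact_N=3)
e=arm.current_ee_pos()
print(hit,arm.current_t(),"stand frame pos",(RS.T@(e-S(0,Y,0))).round(2),"pin z",e[2]-ZO,"F",(RS.T@(arm.current_wrist_force()-F0)).round(2),"T",(RS.T@(arm.current_wrist_torque()-T0)).round(3))
arm.wait(.1);print("F",(RS.T@(arm.current_wrist_force()-F0)).round(2))
E
```

```text
7.35 [-0.68 -0.56 -1.49] [-0.02   0.033  0.033] [0.03 0.11 0.53]
True 9.975 stand frame pos [4.1000e-01 1.5000e-01 2.4007e+02] pin z 84.47490720994358 F [2.29 0.19 3.51] T [ 0.107 -0.6   -0.045]
F [ 3.49 -0.89  3.17]
```

Contact is at pin z≈84.5, on the front (-x) flank first: the lateral force is +3.5 N. I'll centre compliantly until both flanks carry, then push.

```bash
python3 - <<'E'
from h import *
from plant import arm
b=np.load("base.npz");F0,T0=b["F0"],b["T0"]
f=lambda:RS.T@(np.mean([(arm.wait(.02),arm.current_wrist_force())[1] for _ in range(3)],0)-F0)
tgt=RS.T@(arm.current_ee_pos()-S(0,0,0)); 
for i in range(26):
    F=f()
    if i%3==0 or i>22: print(round(arm.current_t(),2),tgt.round(2),F.round(2),(RS.T@(arm.current_wrist_torque()-T0)).round(2))
    if abs(F[0])<.8 and 4<F[2]<7.5: break
    tgt=tgt+[np.clip(.12*F[0],-.5,.5),0,np.clip(-.06*(5.5-F[2]),-.25,.25)]
    arm.move_l(RS@tgt+S(0,0,0),rate=15)
print("end",i,round(arm.current_t(),2),tgt.round(2),F.round(2),arm.current_ee_pos()[2]-ZO)
E
```

```text
10.12 [  0.41  -1.35 240.07] [ 3.03 -0.03  3.66] [ 0.13 -1.06  0.  ]
11.03 [  1.44  -1.35 239.55] [2.25 1.6  2.87] [ 0.4  -0.46 -0.14]
11.93 [  1.81  -1.35 239.14] [-0.5   1.23  3.35] [ 0.46  0.36 -0.27]
end 7 12.22 [  1.75  -1.35 239.01] [-0.29  1.14  4.59] 83.434393511058
```

Both flanks now carry it, with the lateral force near 0. Next is the 10 N bedding push, while watching the end-to-end balance.

```bash
python3 - <<'E'
from h import *
from plant import arm
b=np.load("base.npz");F0,T0=b["F0"],b["T0"]
def f():
    A=[(arm.wait(.02),arm.current_wrist_force(),arm.current_wrist_torque()) for _ in range(3)]
    F=RS.T@(np.mean([a[1] for a in A],0)-F0);T=RS.T@(np.mean([a[2] for a in A],0)-T0)*1e3
    return F,T,(T[0]-155*F[1])/max(F[2],1)
tgt=RS.T@(arm.current_ee_pos()-S(0,0,0)); tgt[2]-=.3; t1=None
for i in range(30):
    F,T,y=f();t=arm.current_t()
    print(round(t,2),tgt.round(2),F.round(2),"cop y",y.round())
    if 9<F[2]<12 and t1 is None: t1=t
    if t1 and t-t1>1.4: break
    tgt=tgt+[np.clip(.08*F[0],-.3,.3),np.clip(.05*F[1],-.2,.2),-np.clip(.05*(10.3-F[2]),-.3,.25)]
    if abs(F[2]-10.3)>.7 or abs(F[0])>1.5: arm.move_l(RS@tgt+S(0,0,0),rate=15)
    else: arm.wait(.1)
print((RS.T@(arm.current_ee_pos()-S(0,0,0))).round(2),arm.current_ee_pos()[2]-ZO)
E
```

```text
12.28 [  1.74  -1.4  238.73] [-0.18  1.17  3.99] cop y 35.0
12.57 [  1.72  -1.35 238.48] [-0.8   0.73  6.22] cop y 18.0
12.88 [  1.66  -1.31 238.28] [-0.16  0.45  7.07] cop y 7.0
13.18 [  1.65  -1.29 238.12] [-0.47  0.43  7.9 ] cop y -5.0
13.47 [  1.61  -1.26 238.  ] [-0.14  0.57  8.76] cop y -15.0
13.78 [  1.6   -1.24 237.92] [-1.17 -0.3   8.08] cop y -9.0
14.07 [  1.51  -1.25 237.81] [-0.55 -0.47  9.24] cop y -10.0
14.38 [  1.46  -1.27 237.76] [-0.42 -0.1   9.46] cop y -10.0
14.68 [  1.43  -1.28 237.71] [-0.7  -0.86  9.86] cop y -2.0
14.82 [  1.37  -1.32 237.69] [-0.48 -0.27  9.6 ] cop y -14.0
15.12 [  1.33  -1.34 237.66] [-0.35 -0.07  9.77] cop y -12.0
15.28 [  1.31  -1.34 237.63] [-0.69  0.02  9.23] cop y -13.0
15.57 [  1.25  -1.34 237.58] [-0.66 -0.86  9.97] cop y -8.0
[  1.65  -1.32 238.19] 82.5876370706535
```

Held at about 10 N for 1.4 s, balanced on both supports. Now relax, release, retreat and look.

```bash
python3 - <<'E'
from h import *
from plant import arm, viewer
e=arm.current_ee_pos(); arm.move_l(e+[0,0,.4],rate=15); arm.command_gripper(62); 
print(arm.current_gripper_width(),arm.current_wrist_force().round(2))
arm.move_l(e+[0,0,90],rate=120)
q=quat(SYAW,1)
arm.move_pose(S(-20,-170,250+ZO),q); print(arm.current_t())
for n in("side","top"):
    c=viewer.capture(n);np.savez(n+"2.npz",**c);cv2.imwrite(f"pics/{n}2.png",c["img"][:,:,::-1])
a=cv2.imread("pics/side2.png")[260:390,270:390];b=cv2.imread("pics/top2.png")[220:350,165:325]
o=np.hstack([a,b]).astype(float); o=(255*(o/255)**.7).astype(np.uint8)
cv2.imwrite("pics/crop3.png",cv2.resize(o,None,fx=2.8,fy=2.8,interpolation=cv2.INTER_CUBIC))
E
```

```text
61.68872298947896 [0.35 0.09 0.03]
17.8667
```

View pics/crop3.png

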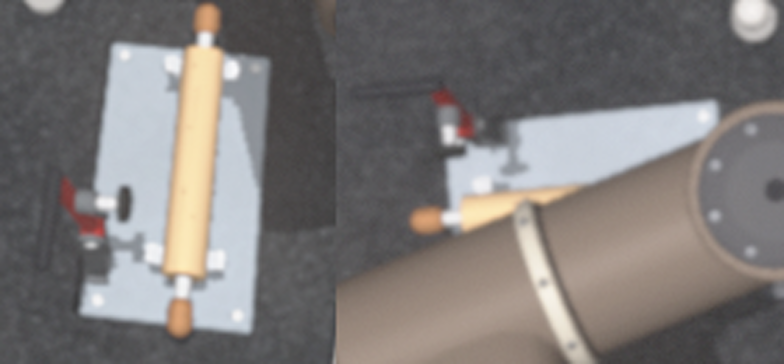

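The pin is bedded level in both Vs; in the crop its ends are at (207,6) and (180,336) against plate corners (112,44), (270,60), (80,315) and (253,332). Next I'll check the centring numerically and confirm the clamp angle.

```bash
python3 - <<'E'
from h import *
c=dict(np.load("side2.npz")); px=lambda u,v:(u/2.8+270,v/2.8+260)
inv=lambda p:(RS.T@(p-S(0,0,0))).round(1)
print("plate corners",[inv(onz(c,px(*u),12)).tolist() for u in((112,44),(270,60),(80,315),(253,332))])
hsv=cv2.cvtColor(c["img"],cv2.COLOR_RGB2HSV); H,S_,V=[hsv[...,i].astype(int) for i in range(3)]
m=(S_>60)&(H<28)&(V>90);o=np.zeros_like(m);o[255:390,320:360]=m[255:390,320:360]
for b in blobs(o,10):
    W=np.array([inv(onz(c,q,83.)) for q in b[:,0,:].astype(float)]);print(cv2.contourArea(b),"y",W[:,1].min(),W[:,1].max(),"x",W[:,0].min(),W[:,0].max())
# clamp bar: ends seen in both views
t=dict(np.load("top2.npz"))
ps=[px(60,172),px(42,268)]; pt=[((441-336)/2.8+165,86/2.8+220),((358-336)/2.8+165,93/2.8+220)]
for a,b in zip(ps,pt):
    p,r=tri(c,a,t,b); print("bar",inv(p),r)
E
```

```text
plate corners [[89.5, -125.1, 12.0], [-61.5, -124.5, 12.0], [87.9, 129.7, 12.0], [-62.2, 127.9, 12.0]]
1111.0 y -105.3 104.4 x -14.8 21.5
83.5 y 121.2 148.8 x -7.3 13.2
74.0 y -145.8 -117.0 x -8.7 14.6
bar [ 97.1  79.1 266.5] [0.1, 0.1]
bar [100.  146.1 258.5] [1.0, 1.0]
```

The pin is centred within about 1 mm and the clamp angle is 1.75 rad (bar at stand x≈98, z≈269). Now grip the bar from above.

```bash
python3 - <<'E'
from h import *
from plant import arm
q=quat(SYAW,1); B=S(98,121,269)
e=arm.current_ee_pos(); arm.move_l(e+[0,0,70],rate=200)
arm.command_gripper(50)
arm.move_pose(tcp(B+[0,0,60],q),q); arm.wait(.2); F0=arm.current_wrist_force()
print(arm.current_t(),F0.round(2),arm.current_ee_pos().round(1))
print(arm.move_l(tcp(B,q),rate=100,contact_N=5))
arm.command_gripper(4); arm.wait(.2)
e=arm.current_ee_pos()
print(arm.current_t(),"w",arm.current_gripper_width(),arm.current_grip_force(),(RS.T@(e-S(0,0,155))).round(2),(RS.T@(arm.current_wrist_force()-F0)).round(2))
np.savez("base2.npz",F0=F0)
E
```

```text
20.125 [-0.04  0.15 -0.47] [541.5 279.9 484.7]
False
21.525 w 9.89800430433754 58.573797941207886 [ 98.45 121.1  270.07] [ 2.77 -0.78  6.15]
```

Bar gripped (9.9 mm on compressible pads). Now lead it along the arc to θ≈0.3, checking forces at each step.

```bash
python3 - <<'E'
from h import *
from plant import arm
F0=np.load("base2.npz")["F0"]
e=RS.T@(arm.current_ee_pos()-S(0,0,155)); th0=np.arccos((75-e[0])/130); off=e[2]-141-130*np.sin(th0)
print(th0,off); np.savez("arc.npz",off=off,y=e[1])
for th in np.linspace(th0,.3,20)[1:]:
    p=S(75-130*np.cos(th),e[1],141+130*np.sin(th)+off+155)
    arm.move_l(p,rate=70)
    F=RS.T@(arm.current_wrist_force()-F0); a=RS.T@(arm.current_ee_pos()-p)
    rad=F@[-np.cos(th),0,np.sin(th)]; tan=F@[np.sin(th),0,np.cos(th)]
    print(round(th,2),round(arm.current_t(),2),F.round(1),"rad",round(rad,1),"tan",round(tan,1),a.round(1),round(arm.current_gripper_width(),1))
    if np.linalg.norm(F)>45: print("STOP"); break
E
```

```text
1.7521748946418467 1.197565393993898
1.68 21.82 [2.4 0.4 4.2] rad 4.5 tan 2.0 [0.1 0.  0.3] 10.1
1.6 22.11 [ 4.1 -0.8  4.2] rad 4.3 tan 4.0 [0.3 0.1 0.6] 9.8
1.52 22.4 [ 3.7 -0.6  7. ] rad 6.9 tan 4.0 [0.3 0.  0.8] 9.9
1.45 22.69 [ 2.8 -0.3  8.6] rad 8.2 tan 3.8 [0.4 0.1 1. ] 10.1
1.37 22.98 [ 1.6 -1.2 10. ] rad 9.4 tan 3.5 [0.4 0.  1.3] 9.7
1.29 23.27 [ 2.4 -1.8 10.9] rad 9.9 tan 5.3 [0.4 0.  1.5] 9.7
1.22 23.57 [ 2.2 -1.2  8.5] rad 7.3 tan 5.0 [0.2 0.1 0.8] 9.9
1.14 23.86 [ 2.8 -2.   7.2] rad 5.4 tan 5.5 [0.3 0.1 0.7] 9.6
1.06 24.15 [ 1.3 -1.2  9. ] rad 7.2 tan 5.5 [0.3 0.2 0.9] 9.7
0.99 24.44 [4.4 1.6 3.5] rad 0.5 tan 5.6 [0.2 0.4 0.1] 10.0
0.91 24.73 [3.5 2.2 4. ] rad 1.1 tan 5.2 [0.2 0.5 0.2] 9.7
0.84 25.02 [ 6.8  3.7 -0.1] rad -4.6 tan 5.0 [ 0.4  0.7 -0.3] 9.9
0.76 25.32 [ 6.2  5.5 -0.5] rad -4.8 tan 3.9 [ 0.3  0.8 -0.3] 9.7
0.68 25.61 [ 5.2  5.  -0.5] rad -4.4 tan 2.9 [ 0.3  0.7 -0.3] 9.6
0.61 25.9 [ 5.3  5.4 -0. ] rad -4.3 tan 3.0 [ 0.2  0.8 -0.3] 9.8
0.53 26.19 [ 6.1  5.9 -1.8] rad -6.2 tan 1.5 [ 0.3  0.8 -0.4] 9.6
0.45 26.48 [ 7.9  5.3 -2.2] rad -8.1 tan 1.4 [ 0.3  0.8 -0.4] 9.5
0.38 26.77 [ 8.3  6.6 -3.1] rad -8.8 tan 0.2 [ 0.5  0.8 -0.4] 9.6
0.3 27.07 [ 9.   5.3 -3.7] rad -9.7 tan -0.9 [ 0.6  0.8 -0.3] 10.1
```

```bash
python3 - <<'E'
from h import *
from plant import arm
F0=np.load("base2.npz")["F0"];d=np.load("arc.npz");off,y=float(d["off"]),float(d["y"])
for th in list(np.arange(.25,.0,-.025))+[-.008]:
    p=S(75-130*np.cos(th)+.6,y+.5,141+130*np.sin(th)+off+155)
    arm.move_l(p,rate=30); arm.wait(.05)
    F=RS.T@(np.mean([(arm.wait(.02),arm.current_wrist_force())[1] for _ in range(3)],0)-F0); e=arm.current_ee_pos()
    print(round(th,3),"act",round(np.arcsin((e[2]-155-off-141)/130),4),round(arm.current_t(),2),F.round(1),arm.current_wrist_torque().round(2))
    if np.linalg.norm(F)>35: print("STOP");break
E
```

```text
0.25 act 0.2509 27.53 [6.3 2.8 1.5] [ 1.33 -2.51  0.05]
0.225 act 0.2281 27.89 [6.2 1.7 3.3] [ 1.06 -2.63  0.05]
0.2 act 0.2023 28.25 [7.3 1.7 2.3] [ 1.08 -2.78 -0.  ]
0.175 act 0.177 28.61 [8.7 2.2 1.5] [ 1.08 -3.1   0.  ]
0.15 act 0.153 28.97 [8.2 1.5 1.3] [ 0.9  -3.32  0.05]
0.125 act 0.129 29.32 [9.  0.6 3.2] [ 0.72 -3.45  0.03]
0.1 act 0.1054 29.68 [8.4 0.2 4.3] [ 0.51 -3.64 -0.  ]
0.075 act 0.079 30.04 [10.2  0.9  2.5] [ 0.77 -3.46  0.06]
0.05 act 0.055 30.4 [10.   0.7  3.6] [ 0.65 -3.65  0.06]
0.025 act 0.0317 30.76 [ 8.9 -0.2  4.8] [ 0.42 -3.57  0.02]
-0.008 act 0.0013 31.15 [ 8.4 -0.8  7.9] [ 0.17 -3.41  0.09]
```

Contact is felt at about 0.07 rad as predicted, and the +4.6 N rise at the bar means about 7–8 N at the foot. A hair more, then release, retreat and look.

```bash
python3 - <<'E'
from h import *
from plant import arm, viewer
F0=np.load("base2.npz")["F0"];d=np.load("arc.npz");off,y=float(d["off"]),float(d["y"])
th=-.014
arm.move_l(S(75-130*np.cos(th)+.9,y+.5,141+130*np.sin(th)+off+155),rate=20); arm.wait(.2)
e=arm.current_ee_pos();print(np.arcsin((e[2]-296-off)/130),(RS.T@(arm.current_wrist_force()-F0)).round(1))
arm.command_gripper(36); arm.wait(.1); print(arm.current_gripper_width(),arm.current_wrist_force().round(2))
e=arm.current_ee_pos(); print(arm.move_l(e+[0,0,120],rate=100,contact_N=8))
q=quat(SYAW,1); arm.move_pose(S(-40,-330,260+155),q); arm.wait(.2); print(arm.current_t(),arm.current_wrist_force().round(2))
for n in("side","top"):
    c=viewer.capture(n);np.savez(n+"3.npz",**c);cv2.imwrite(f"pics/{n}3.png",c["img"][:,:,::-1])
a=cv2.imread("pics/side3.png")[260:390,270:390];b=cv2.imread("pics/top3.png")[220:350,165:325]
o=np.hstack([a,b]).astype(float); o=(255*(o/255)**.6).astype(np.uint8)
cv2.imwrite("pics/crop4.png",cv2.resize(o,None,fx=2.8,fy=2.8,interpolation=cv2.INTER_CUBIC))
for tt in(.05,0,-.05):
  s,cc=np.sin(tt),np.cos(tt); p=S(75-130*cc,151,141+130*s); k=[proj(dict(np.load(n+"3.npz")),p)-o for n,o in(("side",(270,260)),("top",(165,220)))]; print(tt,"bar end crop px",(k[0]*2.8).round(),(k[1]*2.8+[336,0]).round())
E
```

```text
-0.0029910282838326884 [ 5.5 -0.7 12. ]
35.981064915766986 [-0.19 -0.51  0.18]
False
35.275 [-0.57 -0.54 -0.05]
0.05 bar end crop px [254. 330.] [398. 286.]
0 bar end crop px [254. 331.] [399. 286.]
-0.05 bar end crop px [253. 333.] [401. 285.]
```

View pics/crop4.png

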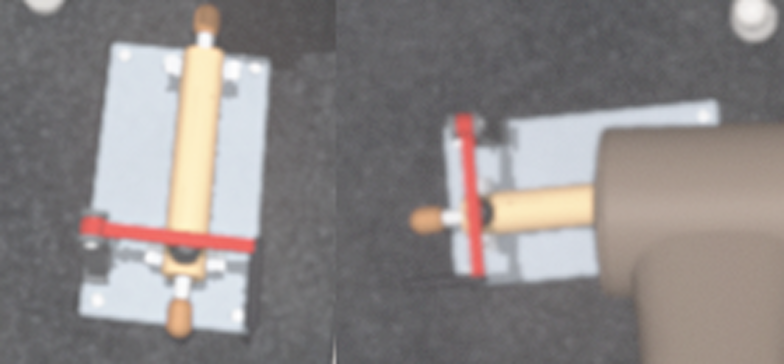

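The red arm lies level across the pin with the rubber foot on the barrel (foot at crop (185,253) in the side view, (484,212) in the top view). The pin hasn't moved. I'll do one light touch on the bar to confirm it stayed at the set angle after release.

```bash
python3 - <<'E'
from h import *
from plant import arm
q=quat(SYAW,1); arm.command_gripper(0)
P=lambda z:S(-54.5,122,z+173.4)
arm.move_pose(P(230),q); arm.move_l(P(156),rate=100); arm.wait(.3)
h=arm.move_l(P(141),rate=8,contact_N=1.8); z=arm.current_ee_pos()[2]-173.4
print(h,"bar top",z,"theta",np.arcsin((z-147)/130),arm.current_wrist_force().round(2),arm.current_t())
e=arm.current_ee_pos();arm.move_l(e+[0,0,100],rate=120);print(arm.current_t())
E
```

```text
True bar top 143.23248695662116 theta -0.028984927892779122 [-0.88 -0.    4.1 ] 40.0833
41.0667
```

The touch reads 3.4 mm lower than expected, which could be the round bar nestling between the tips, or a real angle of -0.029 (about 10 N). I'll calibrate the tip on the bare worktop, then repeat the touch turned 90°.

```bash
python3 - <<'E'
from h import *
from plant import arm
print(arm.tip_extent)
best=min((quat(SYAW+s*np.pi/2,f) for s,f in((1,0),(1,1))),key=lambda q:abs(arm.inverse_kinematics(S(-54.5,122,400),q)[5]-arm.current_joints()[5]))
P=lambda z:S(-54.5,122,z+173.4)
arm.move_l(P(156),best,rate=110); arm.wait(.2)
h=arm.move_l(P(140),rate=8,contact_N=1.8); z=arm.current_ee_pos()[2]-173.4
print(h,"bar top",z,arm.current_wrist_force().round(2),arm.current_t())
e=arm.current_ee_pos();arm.move_l(e+[0,0,100],rate=150)
W=lambda z:S(-45,-240,z+173.4)
arm.move_pose(W(80),best);arm.move_l(W(10),rate=150); arm.wait(.2)
h=arm.move_l(W(-6),rate=8,contact_N=1.8); print(h,"table",arm.current_ee_pos()[2]-173.4,arm.current_wrist_force().round(2))
e=arm.current_ee_pos();arm.move_l(e+[0,0,150],rate=200);print(arm.current_t())
E
```

```text
173.4
True bar top 143.2514672219011 [0.07 0.57 3.96] 44.4333
True table 0.07375972755968974 [-1.36  0.49  5.72]
49.6667
```

```bash
python3 -c "
from plant import arm,ticket
print(arm.current_t(),arm.current_wrist_force()); print(ticket.hand_in())"
```

```text
49.6667 [ 0.05177893 -0.63539162 -0.7537207 ]
the job is handed in; nothing more can be done
None
```

The job is handed in at 49.7 s: the pin is bedded in both Vs with a push of about 10 N for 1.4 s, centred within about 1 mm, and left clamped at an estimated 9–10 N, inferred from the bar height and a bit above the 8 N asked.

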